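# Push the deep ink crate up onto its shelf in the drawing workshop

## Task

Two small plywood crates wait in the two lanes at the foot of the ramped supply stand. Push the deep one (the taller crate, full of ink jars) up its ramp, without lifting it off the stand, until its rear edge drops behind the lip and it sits level on the shelf. Leave the shallow crate where it is.

Things in the scene. Friction and masses are not known exactly. Their poses are not given: they have to be found in the camera images.
- deep_crate: The crate to push: open plywood box 90 x 90 mm, 70 mm tall, walls 6 mm thick, slick underside, four dark ink jars fixed inside, below the rim; 0.27 to 0.53 kg, a push of 2 to 6 N moves it. Origin at the centre of its underside, z up, x up its lane within 3 degrees. It starts flat on the table in either lane, at the foot of the ramp. At the lip it tips forward by itself.
- shallow_crate: The crate to leave alone: the same plywood and footprint, 90 x 90 mm, but only 40 mm tall, with flat sticks and erasers in it. Origin at the centre of its underside. It starts flat on the table in the other lane.
- stand: Fixed plywood stand. Origin on the table top, on its centre line, below the lip's shelf-side face; x up the ramps (push direction), y left across the lanes. Two lanes centred at y = +-55.5 mm, at least 101 mm wide. Along x: -240 to -112 mm bare table between 20 mm high rails (crates start here); -112 to 0 mm ramp rising from 0 to 30 mm, rails 18 mm above it; its upper edge, at x = 0, is the lip.
- shelf (a point): Point on the level shelf beyond the lip, on the stand's centre line, 53 mm beyond the lip's face (stand x = 53 mm), at the shelf's height: 18 mm above the table, 12 mm lower than the lip. Axes as the stand's. The shelf is 106 mm long, from lip to a 50 mm high end stop; its rails are 48 mm high. A crate seated on it has its centre within 8 mm of this point along x.

How it is judged:
By the outcome, as a careful person would: the job done as asked, in the order asked, and still so for the second after the job is handed in, with the robot touching nothing.
It also fails if it takes over 42 s, if anything falls off the work surface, if the arm or the gripper's body presses on something with over 40 N, if the wrist force passes 120 N, or if a joint passes its speed limit or range.

## Robot

A 6-joint arm with a two-finger parallel gripper is mounted at the origin on the work surface. World frame = base frame: x ahead of the robot, y to its left, z up, the work surface at z = 0. Lengths are in mm, angles in rad, forces in N, time in s.
With the tool pointing down it reaches from about 350 to 975 mm from the base axis. Payload 7.1 kg.
Tool frame: the origin (TCP) lies at the very end of the fingers, on their centre line; the grasp point (between the pads) lies 19 mm behind it; z points along the fingers, y is the direction in which the jaws open and shut (so a half turn about z gives the same grasp; the last joint's range is limited). The gripper opens to 88 mm and grips with 3 to 60 N. Pads are 20 mm wide; open, the fingers measure 115 mm over their backs; the gripper's body (75 mm by 178 mm) begins 61 mm behind the grasp point.
Start: joints at [-1.229, 0.423, 1.63, -0, 1.089, -0.019], TCP at [220.656, -584.736, 222.675] pointing down, gripper open.
Joint ranges: [-3, 3], [-0.9, 2.11], [0.09, 2.58], [-1.31, 4.45], [0.11, 2.69], [-2.54, 2.54]. Speed limits (rad/s): [2.39, 2.39, 3.01, 3.14, 3.14, 3.14].

## Interface

Orientations are given as a rotation vector (axis times angle).
In Python, from workcell import ctrl, imaging gives the robot as it stands. The module is installed in compiled form; this text tells all that it offers.
- The arm moves only by the shell command python3 -m pendant 'ROWS'. ROWS is JSON, a list of rows, each an object with "turn": the turn, a rotation vector about the world's x, y, z in rad, a list of three; "dp": the shift along the world's x, y, z in m, a list of three; "claw": the finger opening in m, from 0 to 0.0878. A call has 1 to 8 rows; each row is the pose to reach, as a shift and turn from the pose commanded when the call began; what a row does not reach only later rows make up. A row lasts 1/10 s, in which the tool goes at most 50 mm and 8.59 degrees, less where a joint would pass 70% of its speed; a pose out of reach is approached as far as the arm can. A call with a gripper value outside its range is refused whole. The fingers move at their own pace and stop on an object; the grip force is fixed at half the most. Time passes only in rows, so rows that repeat a pose let the fingers close. It gives the time, the measured TCP pose, the force and the opening at its end, in the units of the state.
- ctrl.get_obs(): the state, without advancing time (a new reading comes with each control period).
- imaging.get_image(name): name is "side" or "top" or "wrist"; returns a dict with "pixels" (400x640x3 uint8, blue, green, red), "fov_y" (degrees; the focal length in pixels is half the picture's height over the tangent of half this angle, whatever the lens; pixels are square), "cx", "cy" (the principal point, pixels), "xyz" and "rotation" of the camera in the world. Camera axes: x right, y up, looking along -z (the intrinsics and any distortion apply to the point x, -y, -z); pixel columns grow to the right and rows downward; lengths in mm; the calibration is good to about 2 mm. The wrist camera is an equidistant fisheye: a pixel r from the principal point sees the ray r / f radians off the axis. A picture is of the moment at which its call begins. There is no depth.
- ctrl.close_job(): hands the job in, once; it reports no verdict.
The state is a dict: "t": time; "qpos": joint angles; "qvel": joint speeds; "joint_torque": joint torques, N m; "ee_pos": TCP position; "orientation": TCP orientation; "ft_force": force on the tool from outside, world axes, zero at the start; "moment": the same for the moment, N m; "width": finger opening in mm.
Only numpy, scipy, OpenCV 4.12 (cv2) and the standard library are available. Lean on these libraries where they do the work, as an engineer would, in place of code of your own. Each camera call takes 0.05 s, during which the arm holds its last target.

## Working session

There is one attempt and no reset: what is moved stays moved. The work goes in short steps, Python scripts to look and compute and a shell command to move; the robot and the scene stay as the last step left them, time stands still between calls to the robot, and variables do not carry over. Pictures are saved under pics/ and viewed, and the job is handed in when it is done.

```bash
mkdir -p pics; python3 - <<'E'
from workcell import ctrl, imaging
import cv2
o=ctrl.get_obs(); print(o)
for n in ("top","side","wrist"):
    i=imaging.get_image(n); cv2.imwrite(f"pics/{n}0.png",i["pixels"]); print(n,{k:v for k,v in i.items() if k!="pixels"})
E
```

```text
{'t': 0.0, 'qpos': array([-1.22897802e+00,  4.23833988e-01,  1.63070404e+00,  8.89540685e-06,
        1.08856823e+00, -1.90216609e-02]), 'qvel': array([-0.0005737 , -0.00233269, -0.00010678, -0.00017968, -0.00093952,
        0.00011478]), 'joint_torque': array([-2.45088704e-03, -5.44632268e+01, -2.73668575e+01,  6.43179193e-02,
        2.28280347e-02, -1.16590227e-04]), 'ee_pos': array([ 220.48939114, -584.21979254,  221.90044757]), 'orientation': array([-3.08912984e+00, -5.63461358e-01,  3.69682149e-04]), 'ft_force': array([-0.49285142, -0.01970504, -0.01862867]), 'moment': array([ 0.00701746,  0.0242115 , -0.00848283]), 'width': 88.0237843333918}
top {'fov_y': 47.62203653395002, 'cx': 312.9297244810948, 'cy': 203.65556881715625, 'xyz': array([524.07970101,  50.94867712, 708.5853054 ]), 'rotation': array([ 0.15914856, -0.06998219, -1.5815284 ])}
side {'fov_y': 44.427569741923286, 'cx': 317.04423571033755, 'cy': 198.4195066647643, 'xyz': array([ 461.24663033, -454.96948903,  427.06082613]), 'rotation': array([ 0.94779057, -0.15004052, -0.34321734])}
wrist {'fov_y': 65.70646984690485, 'cx': 315.58658121906984, 'cy': 199.46399563010152, 'xyz': array([ 291.97759711, -557.67059469,  384.98722589]), 'rotation': array([-0.2457183 ,  0.17236675, -1.20241776])}
```

View pics/top0.png

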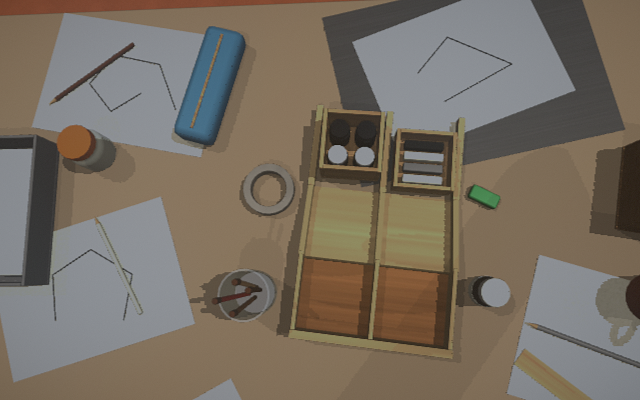

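View pics/side0.png

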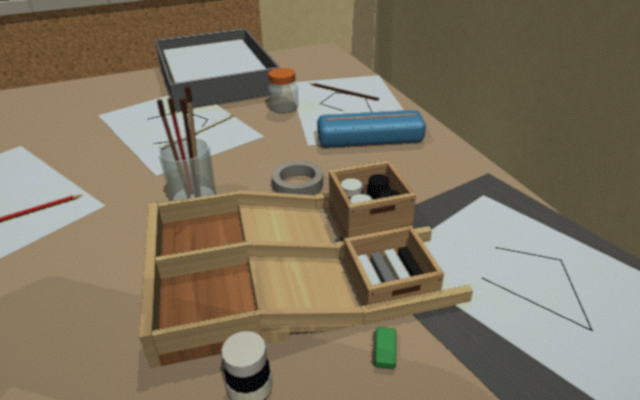

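The top view shows the deep crate (jars) at about (353,145) in the image-left lane and the shallow one at (425,160). Uphill is image-down, which is towards the robot. I'll enlarge the view to measure it.

```bash
cat > h.py <<'E'
import numpy as np, cv2
from scipy.spatial.transform import Rotation as R
def ray(im,u,v):
    f=200/np.tan(np.radians(im["fov_y"])/2)
    d=np.array([(u-im["cx"])/f,-(v-im["cy"])/f,-1.0])
    return np.array(im["xyz"]),R.from_rotvec(im["rotation"]).apply(d)
def onz(im,u,v,z):
    c,d=ray(im,u,v); return c+d*(z-c[2])/d[2]
def proj(im,p):
    f=200/np.tan(np.radians(im["fov_y"])/2)
    q=R.from_rotvec(im["rotation"]).inv().apply(np.array(p)-im["xyz"])
    return im["cx"]+f*q[0]/-q[2], im["cy"]-f*q[1]/-q[2]
E
python3 - <<'E'
import cv2
i=cv2.imread("pics/top0.png")
cv2.imwrite("pics/c1.png",cv2.resize(i[95:225,280:480],None,fx=4,fy=4,interpolation=cv2.INTER_CUBIC))
cv2.imwrite("pics/c2.png",cv2.resize(i[230:360,280:480],None,fx=4,fy=4,interpolation=cv2.INTER_CUBIC))
E
```

```text
(no output)
```

View pics/c1.png

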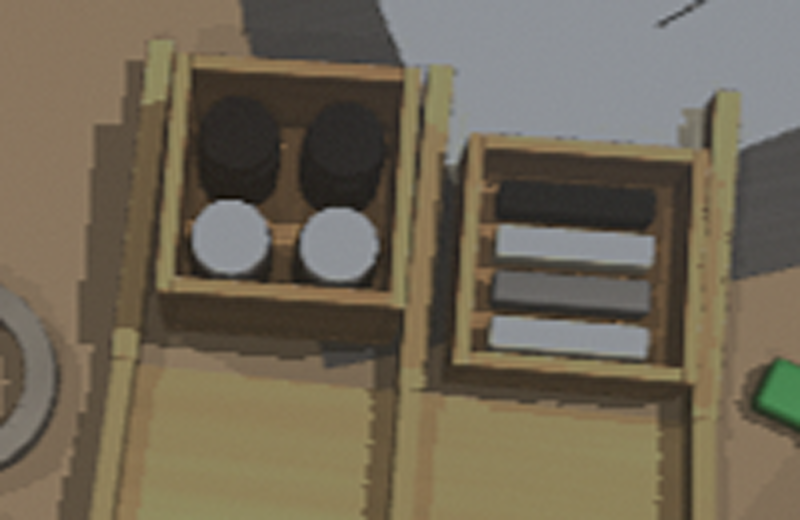

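View pics/c2.png

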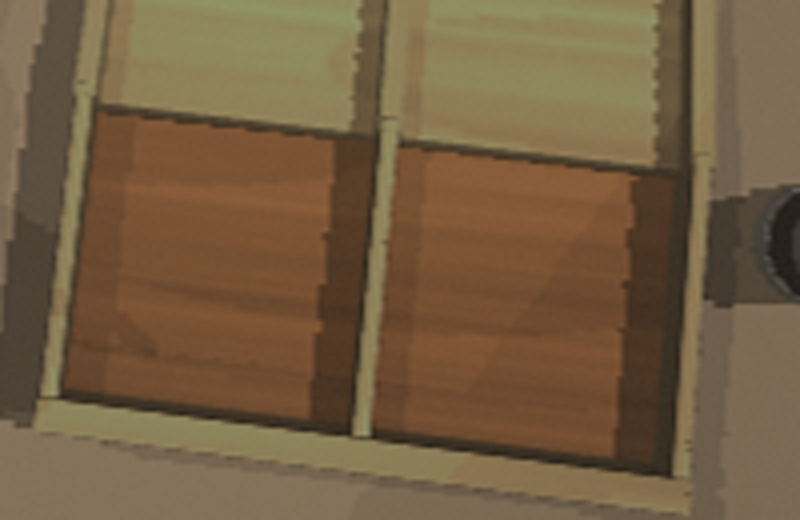

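```bash
python3 - <<'E'
from workcell import imaging
from h import *
im=imaging.get_image("top")
a=lambda x,y,z:onz(im,280+x/4-.4,95+y/4-.4,z)
b=lambda x,y,z:onz(im,280+x/4-.4,230+y/4-.4,z)
C=[a(180,55,70),a(418,68,70),a(404,306,70),a(157,292,70)]
for c in C: print("deep",c.round(1))
print([np.linalg.norm(C[i]-C[(i+1)%4]).round(1) for i in range(4)], np.mean(C,0))
S=[a(472,136,40),a(706,152,40),a(691,382,40),a(454,364,40)]
print([np.linalg.norm(S[i]-S[(i+1)%4]).round(1) for i in range(4)], np.mean(S,0))
L=[b(97,104,30),b(688,170,30)]; d=L[1]-L[0]
print("lip",L,np.linalg.norm(d))
E1=[b(50,398,50),b(688,480,50)];print("end",E1, "ang",[np.degrees(np.arctan2(*(q[1]-q[0])[:2])) for q in (L,E1)])
print("mid rail at far end z20", a(440,66,20),"foot",a(413,388,20), "lip mid z48", b(390,118,48),"end mid z48",b(363,437,48))
E
```

```text
deep [759.3  68.2  70. ]
deep [751.7 -18.4  70. ]
deep [663.3 -10.6  70. ]
deep [670.5  77.7  70. ]
[np.float64(86.9), np.float64(88.7), np.float64(88.5), np.float64(89.3)] [711.18451006  29.22010775  70.        ]
[np.float64(87.1), np.float64(88.0), np.float64(86.7), np.float64(88.1)] [686.87759084 -79.37987202  40.        ]
lip [array([545.88165948, 103.36538904,  30.        ]), array([ 519.41561829, -112.40355372,   30.        ])] 217.38603450483203
end [array([441.88791526, 119.26143577,  50.        ]), array([ 413.75019631, -101.90498246,   50.        ])] ang [np.float64(-173.00707731227294), np.float64(-172.74954191994152)]
mid rail at far end z20 [770.02834333 -32.42965497  20.        ] foot [642.11070357 -17.78042016  20.        ] lip mid z48 [539.04808727  -3.60367749  48.        ] end mid z48 [428.02790205   9.1952251   48.        ]
```

```bash
python3 - <<'E'
from workcell import ctrl
from h import *
o=ctrl.get_obs()
R0=R.from_rotvec(o["orientation"]);M=R0.as_matrix();print(M.round(3),o["t"])
u=np.array([-.9925,.1215,0]);u/=np.linalg.norm(u);z=np.array([0,0,1.]);th=np.radians(22)
zt=u*np.sin(th)-z*np.cos(th)
for s in(1,-1):
    yt=s*np.cross(z,u); xt=np.cross(yt,zt)
    T=R.from_matrix(np.c_[xt,yt,zt]); t=(T*R0.inv()).as_rotvec(); print(s,t.round(3),np.degrees(np.linalg.norm(t)))
P=np.array([539.4,51.1])
for s in(-262,-228,-150,-112,0): print(s,(P+s*u[:2]).round(1),(P+s*u[:2]-o["ee_pos"][:2]).round(1))
E
```

```text
[[ 0.936  0.353 -0.   ]
 [ 0.353 -0.936  0.001]
 [-0.    -0.001 -1.   ]] 0.2
1 [-0.047  0.385 -0.476] 35.19202938545381
-1 [0.52  0.061 2.616] 152.8567859225136
-262 [799.5  19.3] [578.9 603.7]
-228 [765.7  23.4] [545.2 607.8]
-150 [688.3  32.9] [467.8 617.3]
-112 [650.6  37.5] [430.  621.9]
0 [539.4  51.1] [318.9 635.5]
```

```bash
python3 -m pendant '[{"dp":[0.035,0.035,0],"turn":[-0.006,0.048,-0.06],"claw":0.04},{"dp":[0.07,0.07,0],"turn":[-0.012,0.096,-0.119],"claw":0.04},{"dp":[0.1,0.105,0],"turn":[-0.018,0.144,-0.178],"claw":0.04},{"dp":[0.135,0.14,0],"turn":[-0.024,0.193,-0.238],"claw":0.04},{"dp":[0.17,0.175,0],"turn":[-0.03,0.24,-0.3],"claw":0.04},{"dp":[0.2,0.21,0],"turn":[-0.035,0.29,-0.357],"claw":0.04},{"dp":[0.235,0.245,0],"turn":[-0.041,0.337,-0.417],"claw":0.04},{"dp":[0.27,0.28,0],"turn":[-0.047,0.385,-0.476],"claw":0.04}]'
python3 -m pendant '[{"dp":[0.035,0.035,0],"turn":[0,0,0],"claw":0.04},{"dp":[0.07,0.07,0],"turn":[0,0,0],"claw":0.04},{"dp":[0.105,0.105,0],"turn":[0,0,0],"claw":0.04},{"dp":[0.14,0.14,0],"turn":[0,0,0],"claw":0.04},{"dp":[0.175,0.175,0],"turn":[0,0,0],"claw":0.04},{"dp":[0.21,0.21,0],"turn":[0,0,0],"claw":0.04},{"dp":[0.25,0.245,0],"turn":[0,0,0],"claw":0.04},{"dp":[0.29,0.28,0],"turn":[0,0,0],"claw":0.04}]'
```

```text
t: 1.0
ee_pos: [491.8, -303.0, 222.8]
orientation: [-3.056, 0.189, 0.597]
ft_force: [1.1, 0.0, 0.5]
width: 39.7
t: 1.8
ee_pos: [777.0, -27.2, 222.5]
orientation: [-3.056, 0.185, 0.595]
ft_force: [0.6, -1.1, 0.9]
width: 40.0
```

```bash
python3 -m pendant '[{"dp":[0.01,0.03,-0.02],"turn":[0,0,0],"claw":0.04},{"dp":[0.02,0.045,-0.05],"turn":[0,0,0],"claw":0.04},{"dp":[0.02,0.045,-0.09],"turn":[0,0,0],"claw":0.04},{"dp":[0.02,0.045,-0.12],"turn":[0,0,0],"claw":0.04},{"dp":[0.02,0.045,-0.12],"turn":[0,0,0],"claw":0.04}]'
python3 - <<'E'
from workcell import ctrl, imaging
from h import *
o=ctrl.get_obs();print(o["ee_pos"],o["qpos"],R.from_rotvec(o["orientation"]).as_matrix().round(3))
for n in("top","side"): cv2.imwrite(f"pics/{n}1.png",imaging.get_image(n)["pixels"])
E
```

```text
t: 2.3
ee_pos: [792.4, 16.5, 96.1]
orientation: [-3.054, 0.185, 0.61]
ft_force: [-0.0, -0.4, -0.1]
width: 40.6
[792.35775671  16.4862957   96.05554798] [-0.01010061  1.00949997  0.8907229   0.04074694  1.6336928   1.67610859] [[ 0.916 -0.12  -0.382]
 [-0.112 -0.993  0.045]
 [-0.384  0.002 -0.923]]
```

View pics/top1.png

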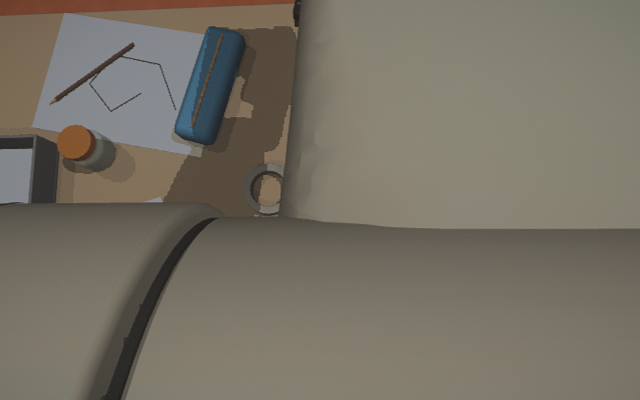

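View pics/side1.png

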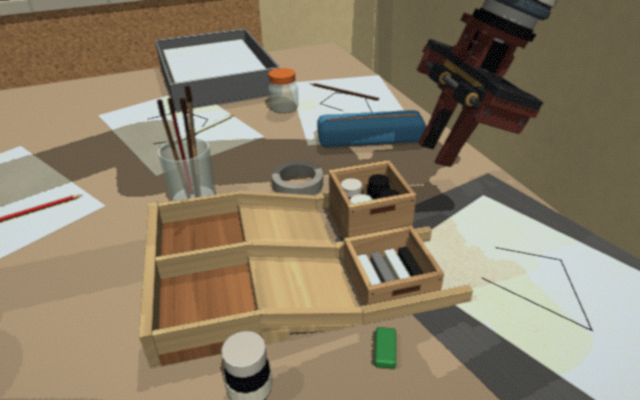

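The side view shows the gripper at about (465,120), up-lane and clear of the deep crate (370,200). Nothing has moved. Next is the descent behind the crate.

```bash
python3 -m pendant '[{"dp":[0,0,-0.04],"turn":[0,0,0],"claw":0.04},{"dp":[0,0,-0.07],"turn":[0,0,0],"claw":0.04},{"dp":[0,0,-0.086],"turn":[0,0,0],"claw":0.04},{"dp":[0,0,-0.086],"turn":[0,0,0],"claw":0.04},{"dp":[0,0,-0.086],"turn":[0,0,0],"claw":0.04}]'
```

```text
t: 2.9
ee_pos: [797.2, 16.0, 18.9]
orientation: [-3.057, 0.186, 0.59]
ft_force: [-0.3, 0.1, 0.8]
width: 40.3
```

```bash
python3 -m pendant '[{"dp":[-0.012,0.003,0],"turn":[0,0,0],"claw":0.04},{"dp":[-0.024,0.005,0],"turn":[0,0,0],"claw":0.04},{"dp":[-0.034,0.006,0],"turn":[0,0,0],"claw":0.04},{"dp":[-0.044,0.007,0],"turn":[0,0,0],"claw":0.04},{"dp":[-0.054,0.0085,0],"turn":[0,0,0],"claw":0.04},{"dp":[-0.064,0.0095,0],"turn":[0,0,0],"claw":0.04},{"dp":[-0.064,0.0095,0],"turn":[0,0,0],"claw":0.04}]'
python3 - <<'E'
from workcell import ctrl, imaging
from h import *
o=ctrl.get_obs();print(o["t"],o["ee_pos"],o["ft_force"])
im=imaging.get_image("side");cv2.imwrite(f"pics/side2.png",im["pixels"])
print(ctrl.get_obs()["ee_pos"])
E
```

```text
t: 3.6
ee_pos: [733.0, 25.7, 19.8]
orientation: [-3.057, 0.185, 0.589]
ft_force: [0.0, -0.4, -0.6]
width: 39.7
3.6 [732.96231321  25.71644792  19.76977652] [ 0.02351482 -0.3945896  -0.5739944 ]
[733.36650945  25.67512925  19.44646079]
```

View pics/side2.png

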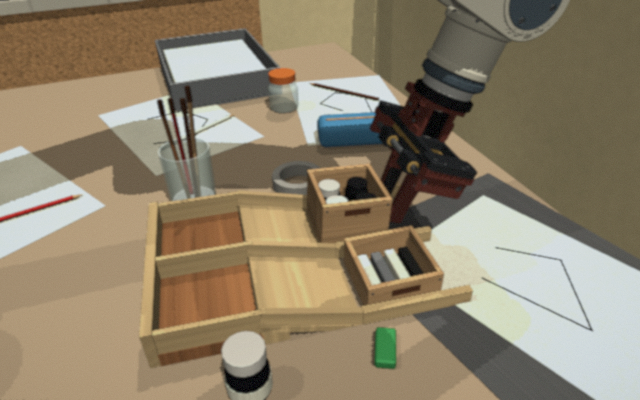

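```bash
python3 -m pendant '[{"dp":[-0.01,0.0015,0],"turn":[0,0,0],"claw":0.04},{"dp":[-0.02,0.003,0],"turn":[0,0,0],"claw":0.04},{"dp":[-0.03,0.0045,0],"turn":[0,0,0],"claw":0.04},{"dp":[-0.04,0.006,0],"turn":[0,0,0],"claw":0.04},{"dp":[-0.05,0.0075,0],"turn":[0,0,0],"claw":0.04},{"dp":[-0.06,0.009,0],"turn":[0,0,0],"claw":0.04},{"dp":[-0.07,0.010,0],"turn":[0,0,0],"claw":0.04},{"dp":[-0.07,0.010,0],"turn":[0,0,0],"claw":0.04}]'
python3 - <<'E'
from workcell import ctrl, imaging
from h import *
im=imaging.get_image("side");cv2.imwrite(f"pics/side3.png",im["pixels"])
o=ctrl.get_obs();print(o["t"],o["ee_pos"],o["ft_force"])
E
```

```text
t: 4.45
ee_pos: [660.1, 35.8, 16.7]
orientation: [-3.056, 0.185, 0.598]
ft_force: [1.1, -0.2, 0.4]
width: 40.2
4.5 [660.61222928  35.76030067  16.56582325] [-0.81554086 -0.3302025  -0.42359934]
```

View pics/side3.png

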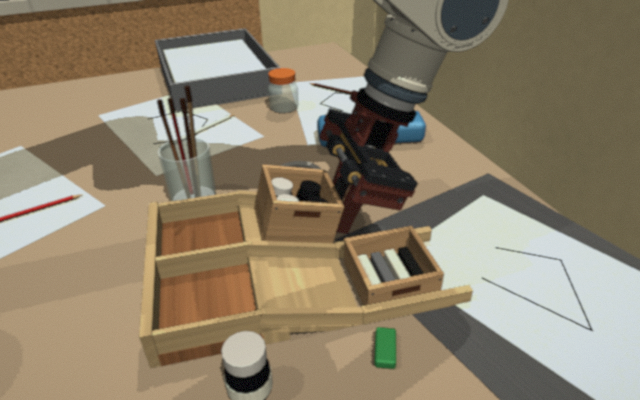

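```bash
python3 -m pendant '[{"dp":[-0.0085,0.001,0.003],"turn":[0,0,0],"claw":0.04},{"dp":[-0.017,0.002,0.005],"turn":[0,0,0],"claw":0.04},{"dp":[-0.0255,0.003,0.0075],"turn":[0,0,0],"claw":0.04},{"dp":[-0.034,0.004,0.0095],"turn":[0,0,0],"claw":0.04},{"dp":[-0.0425,0.0055,0.012],"turn":[0,0,0],"claw":0.04},{"dp":[-0.051,0.0065,0.014],"turn":[0,0,0],"claw":0.04},{"dp":[-0.06,0.0075,0.0165],"turn":[0,0,0],"claw":0.04},{"dp":[-0.06,0.0075,0.0165],"turn":[0,0,0],"claw":0.04}]'
python3 - <<'E'
from workcell import ctrl, imaging
from h import *
im=imaging.get_image("side");cv2.imwrite(f"pics/side4.png",im["pixels"])
o=ctrl.get_obs();print(o["t"],o["ee_pos"],o["ft_force"])
E
```

```text
t: 5.3
ee_pos: [600.4, 43.3, 33.7]
orientation: [-3.056, 0.185, 0.597]
ft_force: [0.3, -0.3, 0.7]
width: 40.2
5.35 [600.97130147  43.24543935  33.56155232] [0.65397845 0.25766588 0.29883794]
```

View pics/side4.png

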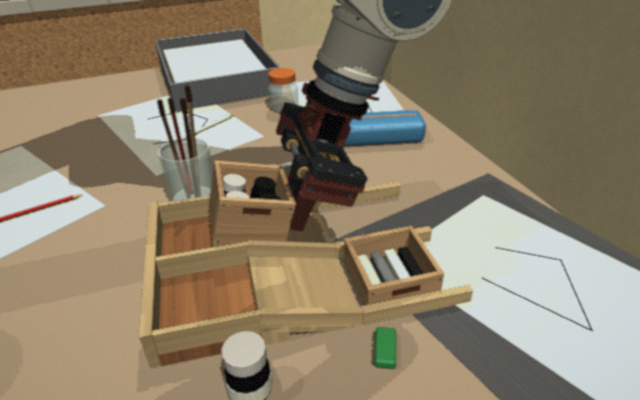

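```bash
python3 -m pendant '[{"dp":[-0.007,0.001,0.002],"turn":[0,0,0],"claw":0.04},{"dp":[-0.014,0.002,0.004],"turn":[0,0,0],"claw":0.04},{"dp":[-0.021,0.0025,0.006],"turn":[0,0,0],"claw":0.04},{"dp":[-0.028,0.0035,0.008],"turn":[0,0,0],"claw":0.04},{"dp":[-0.034,0.004,0.0095],"turn":[0,0,0],"claw":0.04},{"dp":[-0.04,0.005,0.011],"turn":[0,0,0],"claw":0.04},{"dp":[-0.044,0.0055,0.012],"turn":[0,0,0],"claw":0.04},{"dp":[-0.044,0.0055,0.012],"turn":[0,0,0],"claw":0.04}]'
python3 - <<'E'
from workcell import ctrl, imaging
from h import *
im=imaging.get_image("side");cv2.imwrite(f"pics/side5.png",im["pixels"])
o=ctrl.get_obs();print(o["t"],o["ee_pos"],o["ft_force"])
E
```

```text
t: 6.15
ee_pos: [556.9, 48.7, 45.2]
orientation: [-3.056, 0.185, 0.597]
ft_force: [0.7, -1.1, -0.7]
width: 40.0
6.2 [557.32092211  48.66990375  45.19283664] [-0.1812049  -0.0681009  -0.06507607]
```

View pics/side5.png

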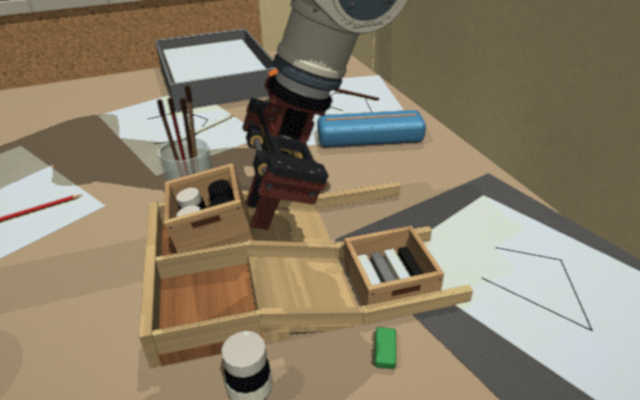

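The crate has tipped forward over the lip, with its rim at about (205,190) and leaning towards the end stop. Its rear edge is still on the ramp top, so I'll do the last short push.

```bash
python3 -m pendant '[{"dp":[-0.004,0.0005,0.001],"turn":[0,0,0],"claw":0.04},{"dp":[-0.007,0.001,0.002],"turn":[0,0,0],"claw":0.04},{"dp":[-0.010,0.0012,0.002],"turn":[0,0,0],"claw":0.04},{"dp":[-0.013,0.0015,0.002],"turn":[0,0,0],"claw":0.04},{"dp":[-0.013,0.0015,0.002],"turn":[0,0,0],"claw":0.04}]'
python3 - <<'E'
from workcell import ctrl, imaging
from h import *
im=imaging.get_image("side");cv2.imwrite(f"pics/side6.png",im["pixels"])
o=ctrl.get_obs();print(o["t"],o["ee_pos"],o["ft_force"])
E
```

```text
t: 6.7
ee_pos: [544.4, 50.2, 47.2]
orientation: [-3.056, 0.185, 0.595]
ft_force: [1.6, -0.2, 0.1]
width: 40.3
6.75 [544.457605    50.11897018  47.18223128] [ 0.20783482 -0.10208054 -0.12742114]
```

View pics/side6.png

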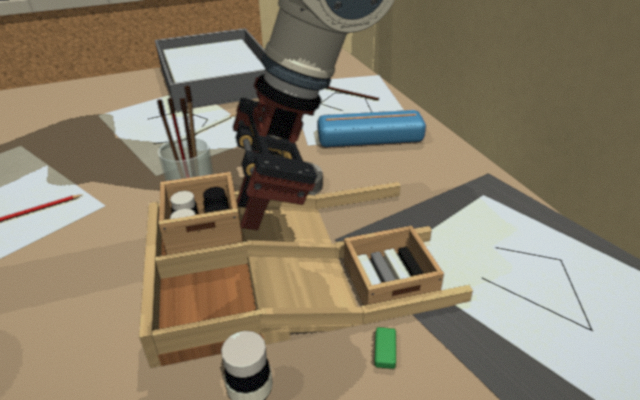

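The crate now looks level behind the lip, with its rim at about (200,195). I'll back off and check it from the top camera.

```bash
python3 -m pendant '[{"dp":[0.02,-0.0025,0.005],"turn":[0,0,0],"claw":0.04},{"dp":[0.05,-0.006,0.02],"turn":[0,0,0],"claw":0.04},{"dp":[0.07,-0.009,0.06],"turn":[0,0,0],"claw":0.04},{"dp":[0.07,-0.009,0.105],"turn":[0,0,0],"claw":0.04},{"dp":[0.07,-0.009,0.15],"turn":[0,0,0],"claw":0.04},{"dp":[0.07,-0.035,0.19],"turn":[0,0,0],"claw":0.04},{"dp":[0.06,-0.08,0.2],"turn":[0,0,0],"claw":0.04},{"dp":[0.04,-0.12,0.2],"turn":[0,0,0],"claw":0.04}]'
python3 -m pendant '[{"dp":[-0.02,-0.045,0],"turn":[0,0,0],"claw":0.04},{"dp":[-0.04,-0.09,0],"turn":[0,0,0],"claw":0.04},{"dp":[-0.06,-0.135,0],"turn":[0,0,0],"claw":0.04},{"dp":[-0.08,-0.18,0],"turn":[0,0,0],"claw":0.04},{"dp":[-0.1,-0.225,0],"turn":[0,0,0],"claw":0.04},{"dp":[-0.12,-0.27,0],"turn":[0,0,0],"claw":0.04},{"dp":[-0.14,-0.315,0],"turn":[0,0,0],"claw":0.04},{"dp":[-0.16,-0.36,0],"turn":[0,0,0],"claw":0.04}]'
python3 -m pendant '[{"dp":[-0.04,-0.03,0],"turn":[0,0,0],"claw":0.04},{"dp":[-0.08,-0.06,0],"turn":[0,0,0],"claw":0.04},{"dp":[-0.12,-0.09,0],"turn":[0,0,0],"claw":0.04},{"dp":[-0.14,-0.11,0],"turn":[0,0,0],"claw":0.04},{"dp":[-0.14,-0.11,0],"turn":[0,0,0],"claw":0.04}]'
python3 - <<'E'
from workcell import ctrl, imaging
from h import *
for n in("top","side"):
  im=imaging.get_image(n)["pixels"];cv2.imwrite(f"pics/{n}7.png",im)
  if n=="top": cv2.imwrite("pics/c7.png",cv2.resize(im[105:365,280:480],None,fx=2.3,fy=2.3,interpolation=cv2.INTER_CUBIC))
E
```

```text
t: 7.55
ee_pos: [586.4, -71.1, 249.7]
orientation: [-3.059, 0.184, 0.587]
ft_force: [0.4, -0.2, -0.6]
width: 40.0
t: 8.35
ee_pos: [423.6, -431.4, 247.2]
orientation: [-3.056, 0.185, 0.595]
ft_force: [0.1, -0.3, -0.5]
width: 39.9
t: 8.85
ee_pos: [281.7, -541.7, 247.2]
orientation: [-3.055, 0.192, 0.596]
ft_force: [0.2, 0.3, -0.2]
width: 40.1
```

View pics/c7.png

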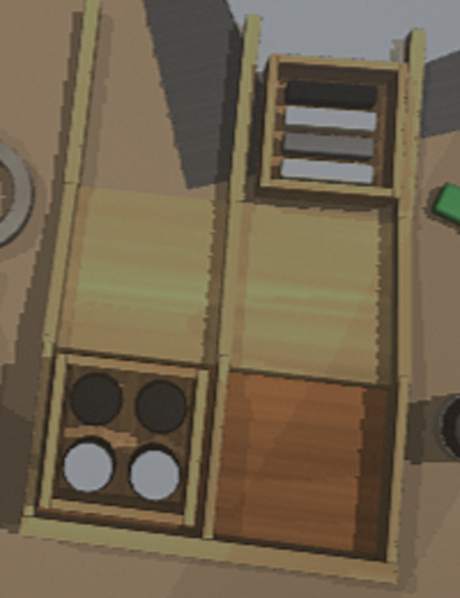

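View pics/side7.png

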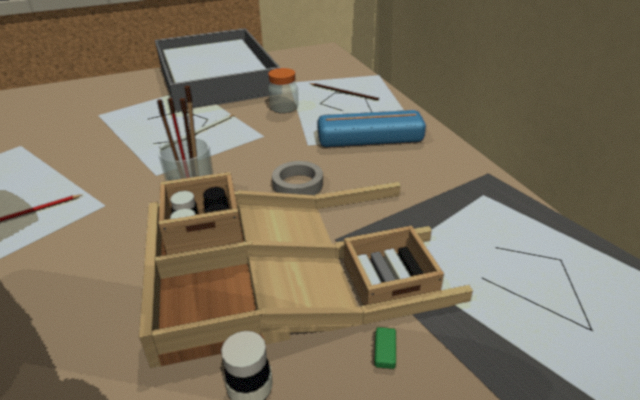

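```bash
python3 - <<'E'
from workcell import imaging
from h import *
im=imaging.get_image("top")
g=lambda x,y,z:onz(im,280+x/2.3-.3,105+y/2.3-.3,z)
C=np.array([g(57,354,88),g(210,370,88),g(194,527,88),g(39,510,88)])
print(C.round(1),[np.linalg.norm(C[i]-C[(i+1)%4]).round(1) for i in range(4)])
u=np.array([-.9926,.1215]);P=np.array([539.4,51.1])
for c in list(C)+[C.mean(0)]: d=c[:2]-P; print("s,lat",(d@u).round(1),(d@[-u[1],u[0]]).round(1))
s=imaging.get_image("side")
for z in(88,100): print(z,[tuple(np.round(proj(s,[c[0],c[1],z]))) for c in [ (g(57,354,z)),(g(210,370,z)),(g(194,527,z)),(g(39,510,z))]])
i=s["pixels"];cv2.imwrite("pics/c8.png",cv2.resize(i[160:280,140:280],None,fx=5,fy=5,interpolation=cv2.INTER_CUBIC))
E
```

```text
[[539.9  98.   88. ]
 [529.6   8.1  88. ]
 [440.3  19.8  88. ]
 [450.1 109.2  88. ]] [np.float64(90.5), np.float64(90.1), np.float64(89.9), np.float64(90.5)]
s,lat 5.2 -46.7
s,lat 4.5 43.8
s,lat 94.6 43.1
s,lat 95.7 -46.8
s,lat 50.0 -1.6
88 [(np.float64(231.0), np.float64(171.0)), (np.float64(239.0), np.float64(210.0)), (np.float64(159.0), np.float64(223.0)), (np.float64(160.0), np.float64(181.0))]
100 [(np.float64(230.0), np.float64(163.0)), (np.float64(237.0), np.float64(202.0)), (np.float64(159.0), np.float64(214.0)), (np.float64(159.0), np.float64(173.0))]
```

View pics/c8.png

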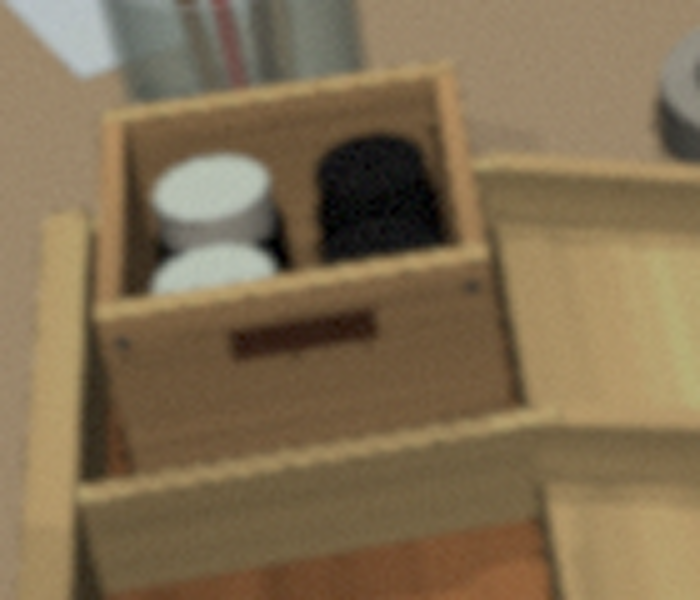

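The rim corners seen from the side, (237,210) and (159.5,222), match the predictions for a level rim at z = 88 mm, (239,210) and (159,223). The crate's centre is at stand x ≈ 50 mm, so it is seated.

```bash
python3 - <<'E'
from workcell import ctrl
print(ctrl.get_obs()["t"]); print(ctrl.close_job())
E
```

```text
9.05
the job is handed in; nothing more can be done
None
```

The deep crate is up its ramp and sits level on the shelf. I pushed it low on its rear wall with the tilted fingertips and never lifted it. At the lip it tipped forward and its rear edge dropped behind. I then moved the arm well clear and handed the job in at 9.05 s.

- **Seating:** the crate's centre is at about 50 mm along the stand's x axis (allowed 45–61 mm) and within 2 mm of its lane's centre.
- **Level:** its rim matches a height of 88 mm at both the front and rear corners in two camera views, to within about 2 pixels.
- **Shallow crate:** it looks unmoved in the final pictures; I did not measure it again.
- **Forces:** the wrist force readings stayed below about 2 N.

No check failed or disagreed.

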